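# Fit the funnel-ring post into its spring-plunger holder

### The job

Take the steel post that carries the funnel ring out of the white storage block and slide it, foot first, down into the upright holder of the stand, past the spring plunger in the holder's side, with its ring centred over the amber jar that stands on the base. Push it fully home on the hidden rubber stop inside the bore, feeling for it gently (the stop's height has been changed, so its depth is not known), then let go. Leave the jar, the disc post and everything else on the bench where they are.

Things in the scene. Friction and masses are not known exactly. Their poses are not given: they have to be found in the camera images.
- post: Stainless post, loose, about 220 g, upright in either hole of the storage block at the start. Origin: centre of its foot's underside; z up along it. Rod 16 mm diameter; foot tapers to 12 mm over its last 4 mm. A light aluminium bar arm leaves along its own +x, 71 to 79 mm above the foot, to a level ring. Ribbed round grip, 22 mm diameter, from 83 to 125 mm above the foot (the post's top).
- grip (a point): Point on the post's axis in the ribbed grip, 106 mm above the foot: where to take it; the grip is round, so the fingers may close in any direction. Held leaning or off to one side in the bore, the post binds: side force and drag grow with depth; easing sideways frees it
- ring (a point): Centre of the post's funnel ring (56 mm outside, 40 mm inside), on the post's own x, 70 mm from its axis, 75 mm above the foot
- holder: The funnel stand, fixed: white base plate 170 x 90 mm, 10 mm thick (from 50 mm behind to 120 mm ahead of the origin in its own x), with an upright aluminium holder 40 x 40 mm, its top 85 mm above the bench. Origin: on the bench right under the bore; z up; its own +x points to the jar. The plunger's barrel and knob stick out of its -y side to 55 mm from the bore's axis.
- holder_mouth (a point): Centre of the mouth of the vertical bore (17 mm diameter), 85 mm above the bench. Out of sight in the bore a rigid stop with a rubber face ends the post's travel; its top lies 30 to 62 mm below the mouth, different at each start. The push force rises sharply there: about 10 N above the sliding drag is plenty, more than 25 N on the stop is damage.
- plunger (a joint): Travel of the sideways spring plunger in m: 0 with the bore empty, about 0.002 when pushed back by a post. Its round nose stands 3 mm into the bore, centred 15 mm below the mouth. With a post in it presses with about 8 N: riding over the nose and sliding on each take about 4 to 12 N of push; the post does not sink under its own weight.
- jar: Open amber glass jar, loose, 180 g, 52 mm diameter, 58 mm high, standing on the stand's base plate 70 mm from the bore's axis. Origin: centre of its underside; its round mouth faces up. The ring must end centred over it
- rack: White plastic storage block, fixed, 60 x 160 x 45 mm high. Origin: centre of its underside; two plain holes, 17 mm wide and 40 mm deep (floor 5 mm above the bench), at 50 mm either side of its centre along its own y
- spare: The other post in the block, loose: the same 16 mm rod, but with a flat 40 mm disc on top, 81 mm high in all, no ring and no ribbed grip; it stays in the block. Origin: centre of its foot
- spatula: Spatula with a wooden handle lying on the bench between block and stand, 150 mm long, pointing away from the robot; leave it. Origin within its length, at the bench
- amber_bottle: Amber bottle, 68 mm diameter, 150 mm high, beyond the stand; leave it. Origin: centre of its underside
- white_bottle: White bottle, 54 mm diameter, 100 mm high; leave it. Origin: centre of its underside
- wide_jar: Amber jar with a black cap, 64 mm diameter, 75 mm high, beyond the block; leave it. Origin: centre of its underside
- mortar: White mortar bowl, 90 mm diameter, 50 mm high, to the right of the stand; leave it. Origin: centre of its underside
- pill_jar: Small clear jar with a white cap, 36 mm diameter, 45 mm high; leave it. Origin: centre of its underside
Things that resemble listed ones, but are neither listed nor needed, are in the scene too. Leave any red look-alike of the holder alone.

How it is judged:
On the way, in this order (a step that is already met when the one before it is completed fails the run):
1. the ring post is lifted clear of the storage block (height (world z) of post above 0.055 m), for 0.1 s.
2. its foot is in the holder's bore, past the plunger (horizontal distance between post and holder_mouth below 0.003 m and angle between post's own z axis and vertical below 0.06 rad and height (world z) of post below 0.064 m), for 0.1 s.
At the end, for the whole second after the job is handed in: Ring post released and at rest, upright in the bore (axis within 3 mm, tilt under 0.06 rad), foot within 2 mm of the stop, ring centre within 12 mm of the jar's axis in plan; jar within 15 mm and disc post within 20 mm of where they began (horizontal distance between post and holder_mouth below 0.003 m and angle between post's own z axis and vertical below 0.06 rad and z of stop_c0 in the frame of post between -0.007 and -0.001 m and horizontal distance between ring and jar below 0.012 m and linear speed of post below 0.01 m/s and angle between jar's own z axis and vertical below 0.1 rad and distance of jar from where it was at the start of the episode below 0.015 m and distance of spare from where it was at the start of the episode below 0.02 m); the robot touches nothing.
It fails at once if the post is pressed on the stop with more than 25 N (contact force between post and stop_c0 above 25 N).
It fails at once if the jar is tipped or pushed away (angle between jar's own z axis and vertical above 0.4 rad or distance of jar from where it was at the start of the episode above 0.03 m).
It fails at once if the disc post is taken out (height (world z) of spare above 0.035 m).
It fails at once if a bystander is pushed away (distance of any of spatula, amber_bottle, white_bottle, wide_jar, mortar, pill_jar from where it was at the start of the episode above 0.03 m).
It also fails if it takes over 56 s, if anything falls off the work surface, if the arm or the gripper's body presses on something with over 40 N, if the wrist force passes 120 N, or if a joint passes its speed limit or range.

### The arm

A 6-joint arm with a two-finger parallel gripper is mounted at the origin on the work surface. World frame = base frame: x ahead of the robot, y to its left, z up, the work surface at z = 0. Lengths are in m, angles in rad, forces in N, time in s.
With the tool pointing down it reaches from about 0.425 to 0.95 m from the base axis. Payload 3.5 kg.
Tool frame: the origin (TCP) lies at the very end of the fingers, on their centre line; the grasp point (between the pads) lies behind it (ctrl.grasp_offset is the z of the grasp point in the tool frame, in m); z points along the fingers, x is the direction in which the jaws open and shut, and the axes are right-handed (so a half turn about z gives the same grasp; the last joint's range is limited). The gripper opens to 85 mm and grips with 20 to 120 N. Pads are 22 mm wide; open, the fingers measure 114 mm over their backs; the gripper's body (76 mm by 85 mm) begins 54 mm behind the grasp point. The pads swing forward as they close: fully open they stand 13 mm farther back than shut.
Start: joints at [0.991, 0.286, 1.577, -0, 1.279, -0.15], TCP at [0.281, 0.614, 0.231] pointing down, gripper open.
Joint ranges: [-2.77, 2.77], [-0.9, 2.22], [0.21, 2.48], [-1.53, 4.67], [0.24, 2.81], [-2.84, 2.84]. Speed limits (rad/s): [2.79, 2.79, 3.14, 3.14, 3.14, 3.14].

### API

Orientations are given as a unit quaternion [x, y, z, w].
In Python, from plant import ctrl gives the robot as it stands.
- The arm moves only by the shell command python3 -m jog 'ROWS' [FORCE]. ROWS is JSON, a list of rows, each an object with "grip": the closure, from 0 (fully open) to 1 (shut); "xyz": the shift along the tool's x, y, z in m, a list of three; "dr": the turn, a rotation vector about the tool's x, y, z in rad, a list of three. A call has 1 to 12 rows; each row is the pose to reach, as a shift and turn from the pose commanded when the call began, along the tool's axes at that moment; what a row does not reach only later rows make up. A row lasts 1/12 s, in which the tool goes at most 41.7 mm and 7.16 degrees, less where a joint would pass 70% of its speed; a pose out of reach is approached as far as the arm can. A call with a gripper value outside its range is refused whole. The fingers move at their own pace and stop on an object; FORCE is the grip in N (left out, the last holds). Time passes only in rows, so rows that repeat a pose let the fingers close. It gives the time, the measured TCP pose, the force and the opening at its end, in the units of the state.
- ctrl.get_state(): the state, without advancing time (a new reading comes with each control period).
- ctrl.read_camera(name): name is "scene" or "top" or "wrist"; returns the picture (400x640x3 uint8, red, green, blue); there is no depth.
- ctrl.get_calibration(name): a dict with "mtx" (3x3 intrinsics, pixels), "R" (3x3) and "t" (3): a world point X has camera coordinates R X + t; the wrist camera has in their place "hand_eye" (4x4, takes a point from camera to tool coordinates, whose origin is the TCP and whose axes are the tool frame's). Camera axes: x right, y down, z forward; pixel columns grow to the right and rows downward; lengths in m; the calibration is good to about 2 mm. A picture is of the moment at which its call begins: read the wrist's pose just before it. get_calibration takes no time and is no camera call.
- ctrl.sign_off(): hands the job in, once; it reports no verdict.
The state is a dict: "time": time; "qpos": joint angles; "dq": joint speeds; "joint_efforts": joint torques, N m; "eef_pos": TCP position; "tcp_rot": TCP orientation; "contact_force": force on the tool from outside, world axes, zero at the start; "wrist_torque": the same for the moment, N m; "opening": opening from 0.0 (shut) to 1.0 (fully open).
Only numpy, scipy, OpenCV 4.12 (cv2) and the standard library are available. Lean on these libraries where they do the work, as an engineer would, in place of code of your own. Each camera call takes 0.05 s, during which the arm holds its last target.

## Working session

There is one attempt and no reset: what is moved stays moved. The work goes in short steps, Python scripts to look and compute and a shell command to move; the robot and the scene stay as the last step left them, time stands still between calls to the robot, and variables do not carry over. Pictures are saved under pics/ and viewed, and the job is handed in when it is done.

```bash
ls; mkdir -p pics
python3 - <<'E'
from plant import ctrl
import cv2,json
print(ctrl.get_state(), ctrl.grasp_offset)
for n in ["scene","top","wrist"]:
    c=ctrl.get_calibration(n); print(n,c)
    im=ctrl.read_camera(n); cv2.imwrite(f"pics/{n}0.png",im[:,:,::-1])
E
```

```text
pics
{'time': 0.0, 'qpos': array([ 9.90983687e-01,  2.87164331e-01,  1.57819554e+00, -3.00688030e-05,
        1.27860700e+00, -1.50016900e-01]), 'dq': array([-0.00077092,  0.00043192, -0.00083213,  0.00155575, -0.00100241,
       -0.00053046]), 'joint_efforts': array([-7.59900613e-04, -4.05988276e+01, -2.92618454e+01, -1.53001029e-04,
        5.72582256e-03, -2.59276867e-06]), 'eef_pos': array([0.28088257, 0.61304899, 0.22993804]), 'tcp_rot': array([ 8.41627954e-01,  5.40056458e-01, -1.07782737e-03,  4.97718481e-04]), 'contact_force': array([0.43475938, 0.22733092, 0.40946621]), 'wrist_torque': array([-0.01930337, -0.04141751, -0.03053206]), 'opening': 1.003977670525847} -0.0187
scene {'mtx': array([[429.19472664,   0.        , 331.16298107],
       [  0.        , 429.19472664, 200.83476288],
       [  0.        ,   0.        ,   1.        ]]), 'R': array([[ 0.64246599,  0.76628088,  0.00714532],
       [ 0.61381065, -0.50900479, -0.60344893],
       [-0.45877438,  0.39208129, -0.79736963]]), 't': array([-0.28506337, -0.33179152,  1.31558549])}
top {'mtx': array([[519.53080214,   0. 
[... 154 characters left out ...]
-0.99941273,  0.01634994],
       [-0.98094822,  0.02640925, -0.19246594],
       [ 0.19192112, -0.02183442, -0.98116744]]), 't': array([-0.07846506,  0.57526609,  1.10858025])}
wrist {'mtx': array([[282.6115752 ,   0.        , 320.30862392],
       [  0.        , 282.6115752 , 203.91710216],
       [  0.        ,   0.        ,   1.        ]]), 'hand_eye': array([[ 9.99999559e-01, -8.85342701e-04,  3.12372908e-04,
         8.26337377e-05],
       [ 7.63122497e-04,  9.60335551e-01,  2.78845919e-01,
        -7.01924822e-02],
       [-5.46857008e-04, -2.78845558e-01,  9.60335804e-01,
        -1.42786776e-01],
       [ 0.00000000e+00,  0.00000000e+00,  0.00000000e+00,
         1.00000000e+00]])}
```

View pics/scene0.png

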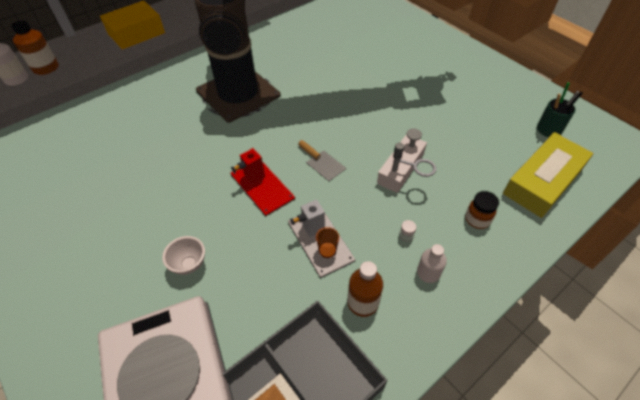

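View pics/top0.png

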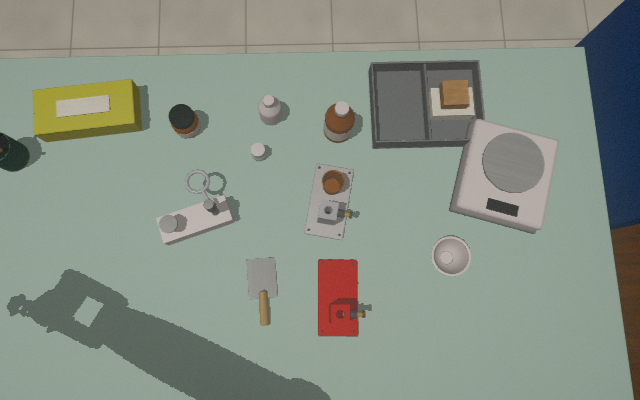

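View pics/wrist0.png

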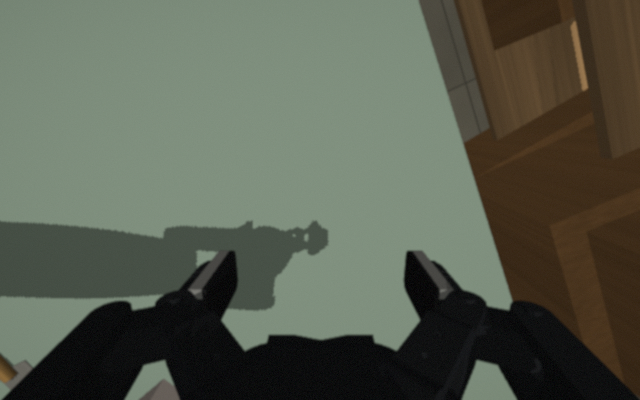

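The scene and top pictures show the rack at about top px (195,220), with the ring post's grip at (210,205), its ring at (197,181) and the disc post at (169,223). The white stand's holder is at (328,210) and the jar at (333,182). The red look-alike at (338,300) stays untouched. Next I enlarge crops of both.

Run:
```python
import cv2,numpy as np
t=cv2.imread("pics/top0.png"); s=cv2.imread("pics/scene0.png")
a=cv2.resize(t[155:250,145:245],(400,380),interpolation=cv2.INTER_CUBIC)
b=cv2.resize(t[155:250,290:390],(400,380),interpolation=cv2.INTER_CUBIC)
cv2.imwrite("pics/c_top.png",np.hstack([a,b]))
a=cv2.resize(s[120:210,360:450],(396,396),interpolation=cv2.INTER_CUBIC)
b=cv2.resize(s[190:280,280:370],(396,396),interpolation=cv2.INTER_CUBIC)
cv2.imwrite("pics/c_scene.png",np.hstack([a,b]))
```

```text
(no output)
```

View pics/c_top.png

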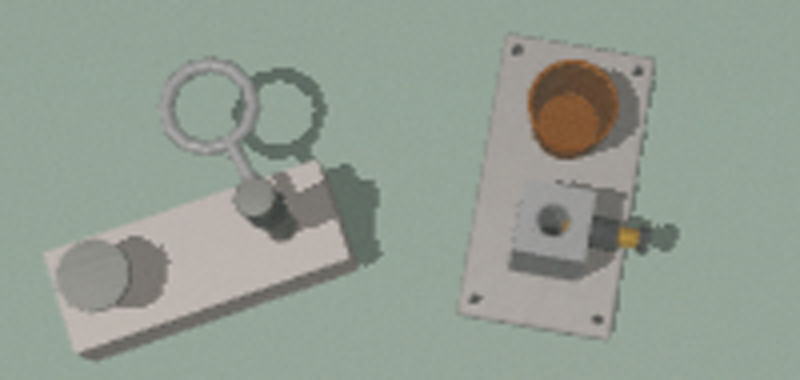

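View pics/c_scene.png

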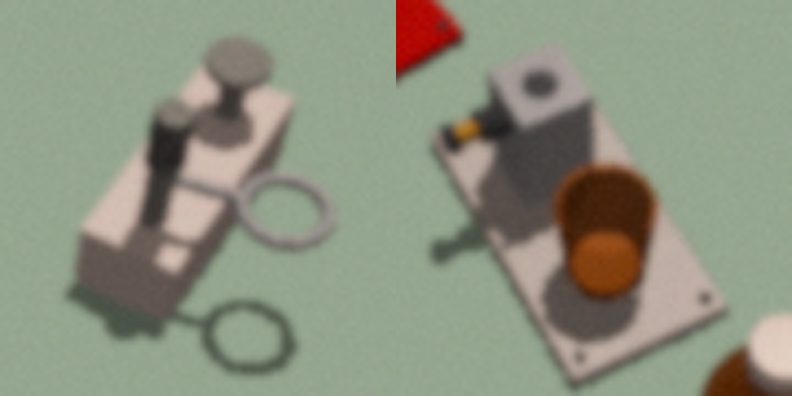

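The crops confirm it. The post with the dark ribbed grip and ring stands in the rack's right hole at top (209,204), and the disc post is in the left hole. The white stand has the grey holder with its bore at (328,210). Now I triangulate these points.

```bash
cat > h.py <<'E'
import numpy as np
from plant import ctrl
def ray(n,px):
    c=ctrl.get_calibration(n); R=c["R"];t=c["t"]
    d=R.T@np.linalg.solve(c["mtx"],[px[0],px[1],1.]); o=-R.T@t
    return o,d/np.linalg.norm(d)
def plane(n,px,z):
    o,d=ray(n,px); return o+d*(z-o[2])/d[2]
def tri(a,b):
    (o1,d1),(o2,d2)=ray("top",a),ray("scene",b)
    s=np.linalg.lstsq(np.c_[d1,-d2],o2-o1,rcond=None)[0]
    p,q=o1+s[0]*d1,o2+s[1]*d2
    return (p+q)/2,np.linalg.norm(p-q)
E
python3 - <<'E'
from h import *
import cv2
np.set_printoptions(precision=4,suppress=True)
P={"posttop":((209.5,204.4),(399.5,145.3),.130),"ring":((197.2,181.3),(424.8,167.7),.080),"bore":((328.3,210),(312.7,208.9),.085),
"disc":((168.3,223.7),(414.1,134.3),.086),"jarmouth":((333.5,181.5),(327.5,237),.068)}
for k,(a,b,z) in P.items():
    print(k,*tri(a,b),plane("top",a,z)[:2],plane("scene",b,z)[:2])
# base plate contour corners top
t=cv2.imread("pics/top0.png")
for nm,pts in {"base":[(417,36),(400+253,58),(400+208,338),(400+58,315)]}.items():
    for p in pts:
        print(nm,plane("top",((p[0]-400)/4+290,p[1]/4+155),.01)[:2])
# jar outline by colour, top
hsv=cv2.cvtColor(t,cv2.COLOR_BGR2HSV)
m=cv2.inRange(hsv,(3,140,50),(18,255,255)); m[:,:300]=0;m[:,370:]=0;m[:160]=0;m[205:]=0
ys,xs=np.nonzero(m);print(len(xs),xs.min(),xs.max(),ys.min(),ys.max())
E
```

```text
posttop [0.5506 0.1169 0.1272] 0.0024777965032993844 [0.5493 0.1154] [0.5528 0.1159]
ring [0.612  0.1522 0.0765] 0.0003045696197841336 [0.6111 0.1514] [0.6138 0.1496]
bore [ 0.539  -0.1345  0.0822] 0.0008411486074788688 [ 0.5383 -0.1347] [ 0.5408 -0.1354]
disc [0.5187 0.2128 0.08  ] 0.0004064149309884882 [0.5176 0.2112] [0.5224 0.2078]
jarmouth [ 0.607  -0.1492  0.0637] 0.0020883822015716814 [ 0.6054 -0.1497] [ 0.6097 -0.15  ]
base [ 0.6634 -0.0627]
base [ 0.6464 -0.2017]
base [ 0.4814 -0.1681]
base [ 0.4971 -0.0822]
196 322 342 170 192
```

The triangulated points hold together: arm length 70.7 mm (should be 70) and bore to jar 69.5 mm (should be 70). Heights are within 3 mm. The ring points at about 30° and the jar at about -12°. I'll write a helper that turns a target into tool-axis deltas.

```bash
cat >> h.py <<'E'
from scipy.spatial.transform import Rotation as Ro
np.set_printoptions(precision=4,suppress=True)
def delta(x,y,z,th):
    "tool deltas to a vertical tool with jaw at th deg"
    s=ctrl.get_state(); R=Ro.from_quat(s["tcp_rot"])
    c,n=np.cos(np.radians(th)),np.sin(np.radians(th))
    T=Ro.from_matrix(np.array([[c,n,0],[n,-c,0],[0,0,-1.]]))
    print("xyz",R.inv().apply(np.array([x,y,z])-s["eef_pos"]),"dr",(R.inv()*T).as_rotvec())
def wray(px,s):
    c=ctrl.get_calibration("wrist"); H=c["hand_eye"]; R=Ro.from_quat(s["tcp_rot"]).as_matrix()
    d=np.linalg.solve(c["mtx"],[px[0],px[1],1.])
    return s["eef_pos"]+R@H[:3,3], R@H[:3,:3]@d
def wplane(px,s,z):
    o,d=wray(px,s); return o+d*(z-o[2])/d[2]
def wproj(X,s):
    c=ctrl.get_calibration("wrist"); H=c["hand_eye"]; R=Ro.from_quat(s["tcp_rot"]).as_matrix()
    p=H[:3,:3].T@(R.T@(np.array(X)-s["eef_pos"])-H[:3,3]); q=c["mtx"]@p; return q[:2]/q[2]
E
python3 -c "
from h import *
delta(.550,.1155,.19,120)"
```

```text
xyz [-0.3403  0.452   0.0407] dr [-0.0011  0.0016 -0.9533]
```

```bash
python3 -m jog '[{"grip":0,"xyz":[-0.02,0.027,0],"dr":[0,0,-0.07]},{"grip":0,"xyz":[-0.04,0.053,0],"dr":[0,0,-0.14]},{"grip":0,"xyz":[-0.06,0.08,0],"dr":[0,0,-0.21]},{"grip":0,"xyz":[-0.08,0.106,0],"dr":[0,0,-0.28]},{"grip":0,"xyz":[-0.1,0.133,0],"dr":[0,0,-0.35]},{"grip":0,"xyz":[-0.12,0.16,0],"dr":[0,0,-0.42]},{"grip":0,"xyz":[-0.14,0.186,0],"dr":[0,0,-0.49]},{"grip":0,"xyz":[-0.16,0.213,0],"dr":[0,0,-0.56]},{"grip":0,"xyz":[-0.18,0.239,0],"dr":[0,0,-0.63]},{"grip":0,"xyz":[-0.2,0.266,0],"dr":[0,0,-0.7]},{"grip":0,"xyz":[-0.22,0.292,0],"dr":[0,0,-0.77]},{"grip":0,"xyz":[-0.24,0.319,0],"dr":[0,0,-0.84]}]' 60; python3 -c "
from h import *
delta(.550,.1155,.19,120)"
```

```text
time: 1.15
eef_pos: [0.4714, 0.261, 0.2311]
tcp_rot: [0.547, 0.837, -0.0, -0.0]
contact_force: [0.7, 0.9, 1.0]
opening: 1.001
xyz [-0.1648  0.0135  0.0411] dr [-0.0004 -0.0001 -0.1098]
```

```bash
python3 -m jog '[{"grip":0,"xyz":[-0.03,0.003,0.005],"dr":[0,0,-0.05]},{"grip":0,"xyz":[-0.065,0.006,0.015],"dr":[0,0,-0.11]},{"grip":0,"xyz":[-0.1,0.009,0.025],"dr":[0,0,-0.11]},{"grip":0,"xyz":[-0.135,0.012,0.035],"dr":[0,0,-0.11]},{"grip":0,"xyz":[-0.155,0.0135,0.04],"dr":[0,0,-0.11]},{"grip":0,"xyz":[-0.165,0.0135,0.041],"dr":[0,0,-0.11]},{"grip":0,"xyz":[-0.165,0.0135,0.041],"dr":[0,0,-0.11]},{"grip":0,"xyz":[-0.165,0.0135,0.041],"dr":[0,0,-0.11]}]'
python3 - <<'E'
from h import *
import cv2
s=ctrl.get_state(); print(s["time"],s["eef_pos"],s["contact_force"])
im=ctrl.read_camera("wrist"); cv2.imwrite("pics/w1.png",im[:,:,::-1])
print(wproj([.550,.1155,.13],s),wproj([.6115,.151,.08],s))
np.save("s1.npy",np.r_[s["eef_pos"],s["tcp_rot"]])
delta(.550,.1155,.19,120)
E
```

```text
time: 1.82
eef_pos: [0.5492, 0.1169, 0.1904]
tcp_rot: [0.502, 0.865, 0.0, -0.0]
contact_force: [0.6, 0.1, -0.3]
opening: 0.998
1.8167 [0.5492 0.1169 0.1904] [ 0.5588  0.1228 -0.3155]
[318.6356 218.1715] [319.3558 269.0189]
xyz [-0.0022 -0.0002  0.0007] dr [ 0.0005 -0.0004 -0.0028]
```

View pics/w1.png

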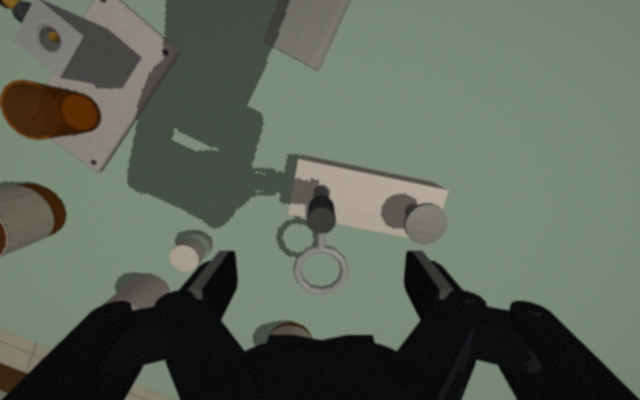

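The wrist view shows the post top at about (320,219) and the ring centre at about (320,270), both where predicted. I'll measure them at sub-pixel level.

Run:
```python
import cv2,numpy as np
w=cv2.imread("pics/w1.png")
a=cv2.resize(w[175:305,265:375],None,fx=5,fy=4.6,interpolation=cv2.INTER_CUBIC)
cv2.imwrite("pics/w1c.png",a)
```

```text
(no output)
```

View pics/w1c.png

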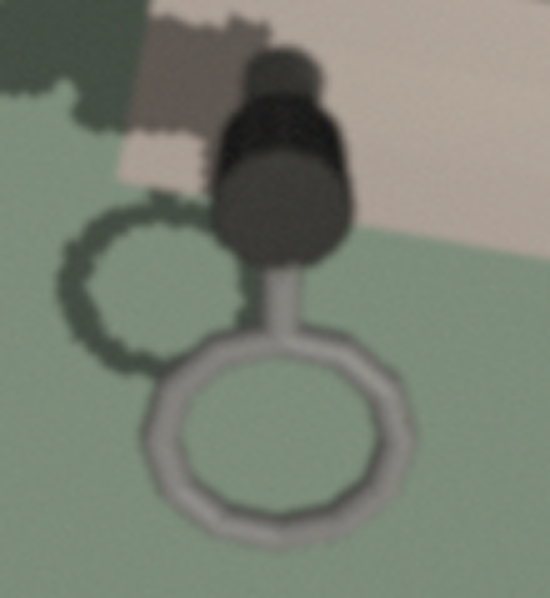

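Run:
```python
from h import *
v=np.load("s1.npy"); s=dict(eef_pos=v[:3],tcp_rot=v[3:])
p=wplane((321.6,220),s,.13); r=wplane((320.8,269.8),s,.08); print(p,r)
d=(r-p)[:2];print(np.linalg.norm(d),np.degrees(np.arctan2(d[1],d[0])))
# jar/bore from wrist too
print(wplane((52,38.5),s,.085))
delta(p[0],p[1],.0923,120)
```

```text
[0.5502 0.1182 0.13  ] [0.6115 0.1527 0.08  ]
0.07041269363004905 29.338295242974073
[ 0.538  -0.1313  0.085 ]
xyz [0.0001 0.0012 0.0984] dr [ 0.0005 -0.0004 -0.0028]
```

```bash
python3 -m jog '[{"grip":0,"xyz":[0,0.001,0.025],"dr":[0,0,0]},{"grip":0,"xyz":[0,0.001,0.05],"dr":[0,0,0]},{"grip":0,"xyz":[0,0.001,0.075],"dr":[0,0,0]},{"grip":0,"xyz":[0,0.001,0.09],"dr":[0,0,0]},{"grip":0,"xyz":[0,0.001,0.098],"dr":[0,0,0]},{"grip":0,"xyz":[0,0.001,0.098],"dr":[0,0,0]},{"grip":0,"xyz":[0,0.001,0.098],"dr":[0,0,0]}]'
python3 -m jog '[{"grip":0.4,"xyz":[0,0,0],"dr":[0,0,0]},{"grip":0.6,"xyz":[0,0,0],"dr":[0,0,0]},{"grip":0.7,"xyz":[0,0,0],"dr":[0,0,0]},{"grip":0.8,"xyz":[0,0,0],"dr":[0,0,0]},{"grip":0.9,"xyz":[0,0,0],"dr":[0,0,0]},{"grip":1,"xyz":[0,0,0],"dr":[0,0,0]},{"grip":1,"xyz":[0,0,0],"dr":[0,0,0]},{"grip":1,"xyz":[0,0,0],"dr":[0,0,0]},{"grip":1,"xyz":[0,0,0],"dr":[0,0,0]},{"grip":1,"xyz":[0,0,0],"dr":[0,0,0]}]' 60
python3 - <<'E'
from h import *
import cv2
s=ctrl.get_state(); print(s["eef_pos"],s["contact_force"],s["wrist_torque"],s["opening"]*85)
for n in("wrist","scene"):
  im=ctrl.read_camera(n); cv2.imwrite(f"pics/{n}2.png",im[:,:,::-1])
E
```

```text
time: 2.45
eef_pos: [0.5504, 0.118, 0.0931]
tcp_rot: [0.501, 0.866, 0.0, 0.0]
contact_force: [0.4, -0.0, -0.6]
opening: 1.001
time: 3.28
eef_pos: [0.5505, 0.1173, 0.093]
tcp_rot: [0.502, 0.865, 0.0, 0.0]
contact_force: [-1.7, 0.8, 5.3]
opening: 0.244
[0.5505 0.1173 0.093 ] [-1.6594  0.8432  5.2617] [ 0.3011  0.3335 -0.058 ] 20.708401219522674
```

View pics/wrist2.png

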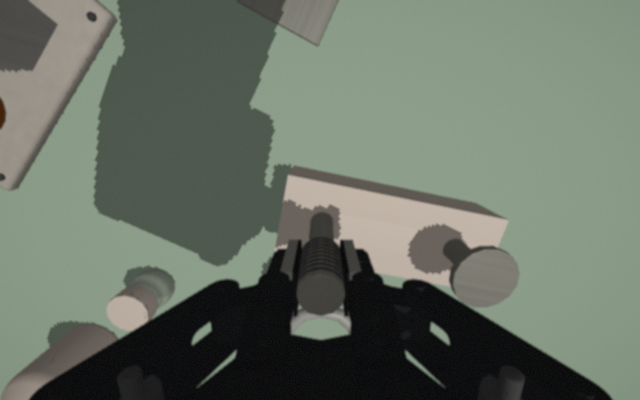

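View pics/scene2.png

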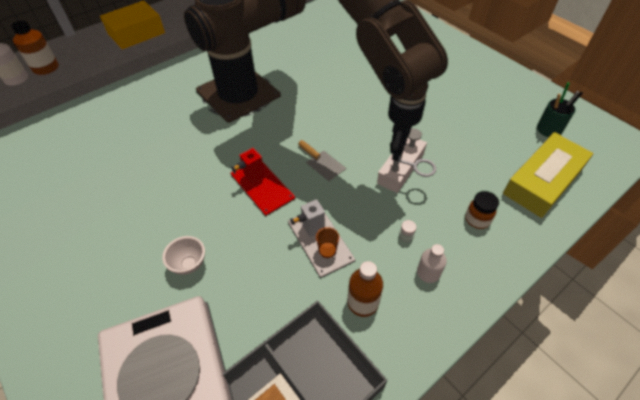

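The fingers hold the ribbed grip, with 20.7 mm measured opening on the 22 mm grip. Lifting straight up.

```bash
python3 -m jog '[{"grip":1,"xyz":[0,0,-0.01],"dr":[0,0,0]},{"grip":1,"xyz":[0,0,-0.025],"dr":[0,0,0]},{"grip":1,"xyz":[0,0,-0.045],"dr":[0,0,0]},{"grip":1,"xyz":[0,0,-0.07],"dr":[0,0,0]},{"grip":1,"xyz":[0,0,-0.1],"dr":[0,0,0]},{"grip":1,"xyz":[0,0,-0.125],"dr":[0,0,0]},{"grip":1,"xyz":[0,0,-0.135],"dr":[0,0,0]},{"grip":1,"xyz":[0,0,-0.135],"dr":[0,0,0]},{"grip":1,"xyz":[0,0,-0.135],"dr":[0,0,0]}]' 80
python3 - <<'E'
from h import *
import cv2
s=ctrl.get_state(); print(s["eef_pos"],s["contact_force"],s["wrist_torque"],s["opening"]*85)
for n in("top","scene"):
  im=ctrl.read_camera(n); cv2.imwrite(f"pics/{n}3.png",im[:,:,::-1])
a=cv2.imread("pics/scene3.png")[60:210,320:470]; b=cv2.imread("pics/top3.png")[130:280,140:290]
cv2.imwrite("pics/c3.png",cv2.resize(np.hstack([a,b]),None,fx=2.6,fy=2.6,interpolation=cv2.INTER_CUBIC))
delta(.5383,-.1347,.228,77.5)
E
```

```text
time: 4.13
eef_pos: [0.5498, 0.1169, 0.2263]
tcp_rot: [0.501, 0.865, -0.0, -0.0]
contact_force: [0.5, -0.2, -2.8]
opening: 0.234
[0.5498 0.1169 0.2263] [ 0.5352 -0.1981 -2.7891] [-0.002   0.0705 -0.0274] 19.910227646004625
xyz [-0.2131 -0.1342 -0.0034] dr [-0.0049 -0.0003  0.7383]
```

View pics/c3.png

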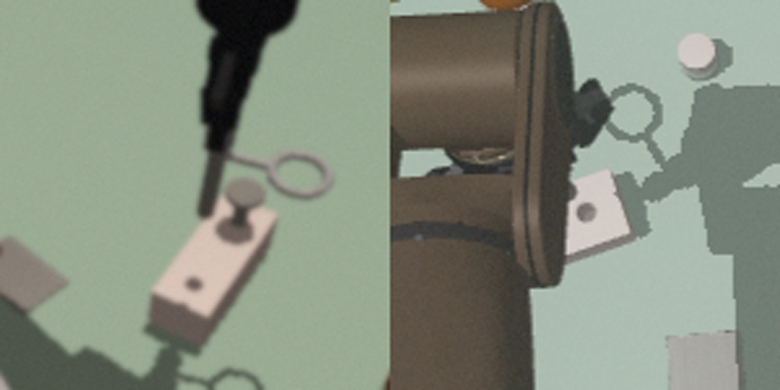

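The post hangs free, upright, with the ring level. Now I carry it to above the bore while turning it about -42° in the world.

```bash
python3 -m jog '[{"grip":1,"xyz":[-0.01,-0.006,0],"dr":[0,0,0.03]},{"grip":1,"xyz":[-0.03,-0.019,0],"dr":[0,0,0.1]},{"grip":1,"xyz":[-0.055,-0.035,0],"dr":[0,0,0.19]},{"grip":1,"xyz":[-0.08,-0.05,0],"dr":[0,0,0.28]},{"grip":1,"xyz":[-0.105,-0.066,0],"dr":[0,0,0.37]},{"grip":1,"xyz":[-0.13,-0.082,0],"dr":[0,0,0.46]},{"grip":1,"xyz":[-0.155,-0.098,0],"dr":[0,0,0.55]},{"grip":1,"xyz":[-0.18,-0.113,0],"dr":[0,0,0.64]},{"grip":1,"xyz":[-0.2,-0.126,0],"dr":[0,0,0.7]},{"grip":1,"xyz":[-0.213,-0.134,0],"dr":[0,0,0.73]},{"grip":1,"xyz":[-0.213,-0.134,0],"dr":[0,0,0.73]},{"grip":1,"xyz":[-0.213,-0.134,0],"dr":[0,0,0.73]}]'
python3 - <<'E'
from h import *
import cv2
s=ctrl.get_state(); print(s["eef_pos"],s["contact_force"],s["wrist_torque"],s["opening"]*85)
for n in("top","scene","wrist"):
  im=ctrl.read_camera(n); cv2.imwrite(f"pics/{n}4.png",im[:,:,::-1])
np.save("s4.npy",np.r_[s["eef_pos"],s["tcp_rot"]])
a=cv2.imread("pics/scene4.png")[130:280,240:390]; b=cv2.imread("pics/top4.png")[120:270,260:410]
cv2.imwrite("pics/c4.png",cv2.resize(np.hstack([a,b]),None,fx=2.6,fy=2.6,interpolation=cv2.INTER_CUBIC))
delta(.5383,-.1347,.228,78)
E
```

```text
time: 5.23
eef_pos: [0.5389, -0.1353, 0.2257]
tcp_rot: [0.778, 0.628, -0.001, -0.001]
contact_force: [-0.2, 0.1, -2.4]
opening: 0.24
[ 0.5389 -0.1353  0.2257] [-0.2368  0.143  -2.4494] [ 0.022  -0.0007 -0.0097] 20.40304118537608
xyz [-0.0013 -0.0009 -0.0015] dr [-0.0015 -0.0006  0.0003]
```

View pics/c4.png

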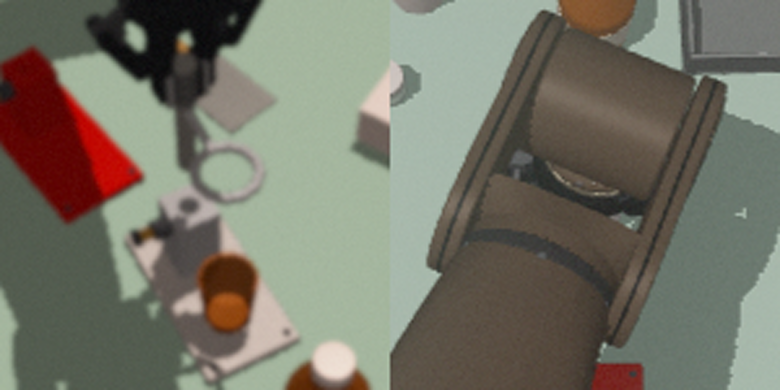

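View pics/wrist4.png

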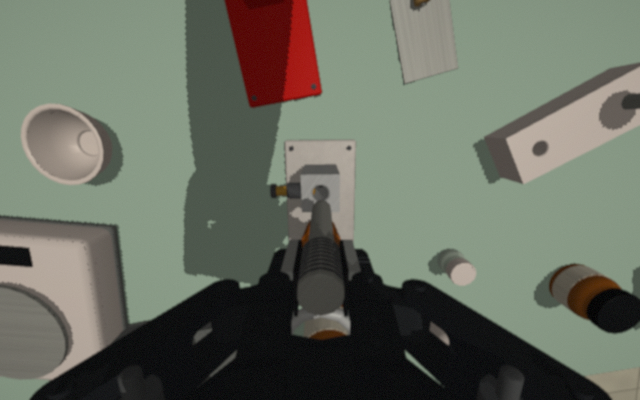

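The post hangs over the bore. The scene and wrist views agree: foot near (320,200) and bore at (320,192) in the wrist picture. I'll lower it until the foot is about 15 mm above the mouth, then measure the offset close up.

```bash
python3 -m jog '[{"grip":1,"xyz":[0,0,0.01],"dr":[0,0,0]},{"grip":1,"xyz":[0,0,0.025],"dr":[0,0,0]},{"grip":1,"xyz":[0,0,0.035],"dr":[0,0,0]},{"grip":1,"xyz":[0,0,0.037],"dr":[0,0,0]},{"grip":1,"xyz":[0,0,0.037],"dr":[0,0,0]},{"grip":1,"xyz":[0,0,0.037],"dr":[0,0,0]}]'
python3 - <<'E'
from h import *
import cv2
s=ctrl.get_state(); print(s["eef_pos"],s["contact_force"],s["wrist_torque"],s["opening"]*85)
for n in("scene","wrist"):
  im=ctrl.read_camera(n); cv2.imwrite(f"pics/{n}5.png",im[:,:,::-1])
np.save("s5.npy",np.r_[s["eef_pos"],s["tcp_rot"]])
a=cv2.imread("pics/scene5.png")[160:250,270:360]; b=cv2.imread("pics/wrist5.png")[150:240,275:365]
cv2.imwrite("pics/c5.png",cv2.resize(np.hstack([a,b]),None,fx=4.4,fy=4.4,interpolation=cv2.INTER_CUBIC))
E
```

```text
time: 5.88
eef_pos: [0.54, -0.1341, 0.1903]
tcp_rot: [0.777, 0.629, -0.0, -0.0]
contact_force: [-0.9, 0.3, -2.2]
opening: 0.242
[ 0.54   -0.1341  0.1903] [-0.9411  0.288  -2.2268] [-0.0102  0.0216 -0.0317] 20.598195012799962
```

View pics/c5.png

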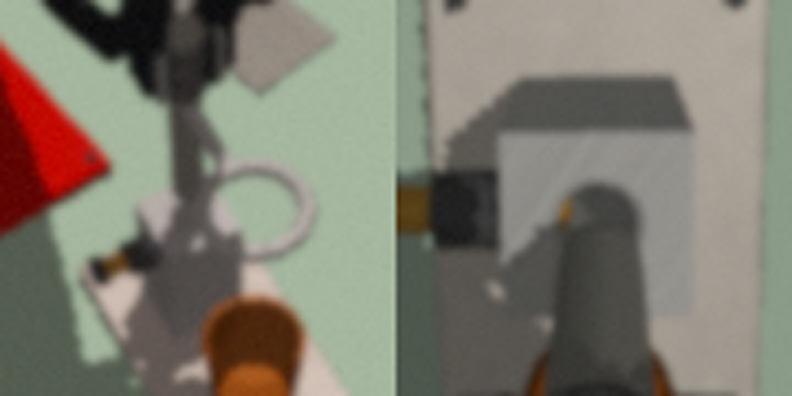

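Run:
```python
from h import *
import cv2
v=np.load("s5.npy"); s=dict(eef_pos=v[:3],tcp_rot=v[3:])
print("bore",wplane((320.9,200.5),s,.085), "from top (.5383,-.1347)")
x,y,z=s["eef_pos"]
# true post axis from pixel of top: see where grip top is
for h in(0,.004,.125): print(h,wproj([x,y,z-.088+h],s))
b=cv2.imread("pics/wrist5.png")
g=b[170:330,285:360]; g=cv2.convertScaleAbs(g,alpha=2.0,beta=-40)
cv2.imwrite("pics/c5b.png",cv2.resize(g,None,fx=6,fy=3.7,interpolation=cv2.INTER_CUBIC))
g=cv2.imread("pics/scene5.png")[165:235,290:350]; g=cv2.convertScaleAbs(g,alpha=1.8,beta=-40)
cv2.imwrite("pics/c5c.png",cv2.resize(g,None,fx=8,fy=8,interpolation=cv2.INTER_CUBIC))
```

```text
bore [ 0.5388 -0.1332  0.085 ] from top (.5383,-.1347)
0 [320.2863 207.4606]
0.004 [320.2874 208.8463]
0.125 [320.3507 292.2911]
```

View pics/c5b.png

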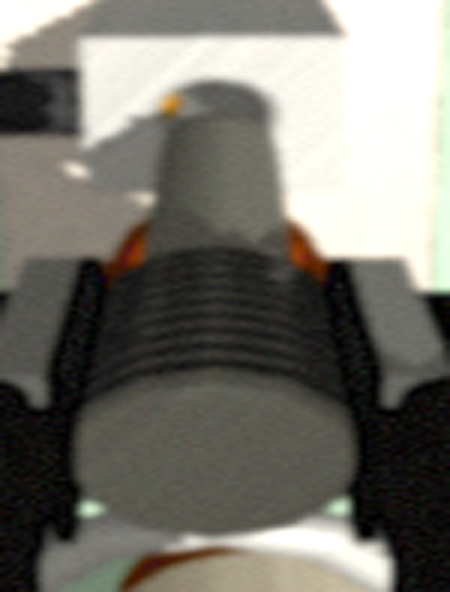

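View pics/c5c.png

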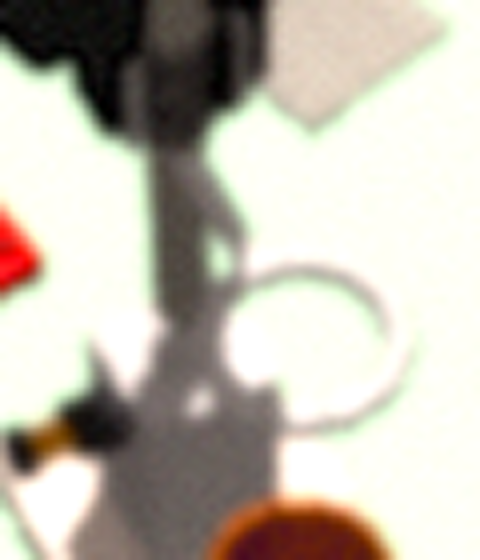

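Run:
```python
from h import *
c=ctrl.get_calibration("scene")
def pr(X):
    q=c["mtx"]@(c["R"]@np.array(X)+c["t"]); return q[:2]/q[2]
b=plane("scene",(312.7,208.9),.085)
for z in(.102,.12,.14): print(z,pr([b[0],b[1],z]))
# per-mm sensitivities along tool x,y
for d in((.208,.978),(.978,-.208)): print((pr([b[0]+d[0]*1e-3,b[1]+d[1]*1e-3,.102])-pr([b[0],b[1],.102])))
import cv2
g=cv2.cvtColor(cv2.imread("pics/scene5.png"),cv2.COLOR_BGR2GRAY).astype(int)
for y in (188,192,196,200,203,205,207,209): print(y,g[y,304:324])
```

```text
0.102 [312.4876 204.2983]
0.12 [312.256 199.278]
0.14 [311.9899 193.5125]
[ 0.4118 -0.1713]
[0.2052 0.327 ]
188 [175 174 170 153 118  81  65  62  68  74  80  85  95 119 146 167 174 174
 176 175]
192 [174 175 174 162 133  91  67  64  62  65  64  75  82  85  92 109 135 162
 171 174]
196 [175 177 175 165 140  97  69  65  64  62  72  93 125 147 134 117 131 159
 171 174]
200 [174 173 173 167 144 103  72  65  64  64  66  77  89  99  97 100 114 127
 130 131]
203 [176 174 173 170 153 118  85  67  65  68  68  75  83  92 112 138 157 170
 172 174]
205 [175 176 173 173 164 149 118  89  72  69  75  82  88 107 137 165 175 177
 176 174]
207 [175 175 174 168 154 126 101  84  78  79  81  85  92 117 150 173 180 180
 177 178]
209 [166 173 173 164 139 103  81  78  76  78  81  83  90 111 145 170 178 182
 181 179]
```

Laterally the post and bore line up: both sit at about x=321 in the wrist picture, and x=312 in the scene picture matches the prediction. Along tool y the wrist and top views both put the bore about 1.4 mm back. I'll correct that and go down gently.

```bash
python3 -m jog '[{"grip":1,"xyz":[0,-0.0013,0.003],"dr":[0,0,0]},{"grip":1,"xyz":[0,-0.0013,0.008],"dr":[0,0,0]},{"grip":1,"xyz":[0,-0.0013,0.013],"dr":[0,0,0]},{"grip":1,"xyz":[0,-0.0013,0.017],"dr":[0,0,0]},{"grip":1,"xyz":[0,-0.0013,0.019],"dr":[0,0,0]},{"grip":1,"xyz":[0,-0.0013,0.021],"dr":[0,0,0]},{"grip":1,"xyz":[0,-0.0013,0.021],"dr":[0,0,0]}]'
python3 - <<'E'
from h import *
s=ctrl.get_state(); print(s["eef_pos"],s["eef_pos"][2]-.088,s["contact_force"],s["wrist_torque"])
E
```

```text
time: 6.57
eef_pos: [0.5388, -0.1343, 0.169]
tcp_rot: [0.777, 0.629, 0.0, 0.0]
contact_force: [0.8, 0.0, -2.5]
opening: 0.239
[ 0.5388 -0.1343  0.169 ] 0.08100744787767108 [ 0.8398  0.0263 -2.4522] [-0.1548 -0.2438 -0.0004]
```

```bash
python3 -m jog '[{"grip":1,"xyz":[0,0,0.002],"dr":[0,0,0]},{"grip":1,"xyz":[0,0,0.004],"dr":[0,0,0]},{"grip":1,"xyz":[0,0,0.005],"dr":[0,0,0]},{"grip":1,"xyz":[0,0,0.005],"dr":[0,0,0]}]'
python3 - <<'E'
from h import *
import cv2
s=ctrl.get_state(); print(s["eef_pos"],s["eef_pos"][2]-.088,s["contact_force"],s["wrist_torque"])
for n in("scene","wrist"):
  im=ctrl.read_camera(n); cv2.imwrite(f"pics/{n}6.png",im[:,:,::-1])
a=cv2.imread("pics/scene6.png")[160:250,270:360]; b=cv2.imread("pics/wrist6.png")[150:240,275:365]
cv2.imwrite("pics/c6.png",cv2.resize(np.hstack([a,b]),None,fx=4.4,fy=4.4,interpolation=cv2.INTER_CUBIC))
E
```

```text
time: 6.9
eef_pos: [0.5389, -0.1343, 0.1643]
tcp_rot: [0.777, 0.629, 0.0, 0.001]
contact_force: [1.6, -0.7, -2.8]
opening: 0.234
[ 0.5389 -0.1343  0.1643] 0.07630592987265084 [ 1.6343 -0.7257 -2.7931] [-0.2901 -0.371   0.0369]
```

View pics/c6.png

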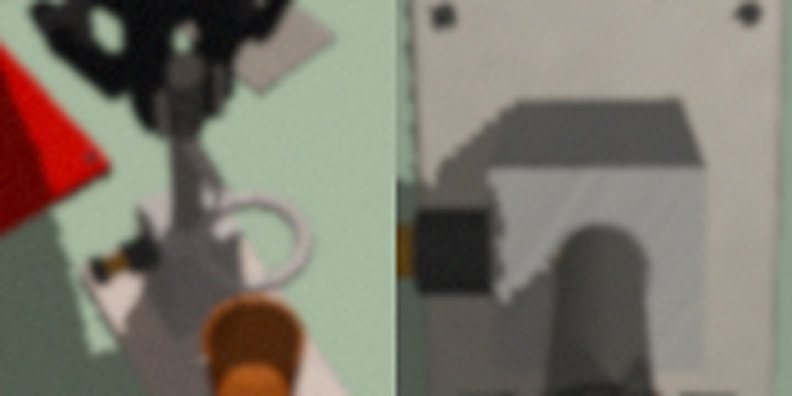

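The foot is in the bore. The small side force (+1.6, -0.7 N) says to ease slightly along tool +y. I'll do that and continue through the plunger in small steps.

```bash
cat > st.py <<'E'
from h import *
s=ctrl.get_state(); R=Ro.from_quat(s["tcp_rot"])
print(s["time"],s["eef_pos"],"foot",round(s["eef_pos"][2]-.088,4),"F",s["contact_force"],"Ftool",R.inv().apply(s["contact_force"]),"T",s["wrist_torque"],"op",s["opening"])
E
python3 -m jog '[{"grip":1,"xyz":[0,0.0005,0],"dr":[0,0,0]},{"grip":1,"xyz":[0,0.0005,0],"dr":[0,0,0]}]' >/dev/null; python3 st.py
python3 -m jog '[{"grip":1,"xyz":[0,0,0.001],"dr":[0,0,0]},{"grip":1,"xyz":[0,0,0.002],"dr":[0,0,0]},{"grip":1,"xyz":[0,0,0.002],"dr":[0,0,0]}]' >/dev/null; python3 st.py
```

```text
7.1667 [ 0.539  -0.1343  0.1642] foot 0.0762 F [ 1.6638 -1.2389 -2.5504] Ftool [-0.8647  1.886   2.5502] T [-0.3015 -0.2819 -0.0336] op 0.23810483475111893
7.4167 [ 0.5391 -0.1342  0.1623] foot 0.0743 F [ 0.5971 -1.5606 -2.4132] Ftool [-1.4017  0.9086  2.4136] T [-0.3122 -0.2143 -0.0248] op 0.23790608145910988
```

```bash
python3 -m jog '[{"grip":1,"xyz":[0,0,0.001],"dr":[0,0,0]},{"grip":1,"xyz":[0,0,0.002],"dr":[0,0,0]},{"grip":1,"xyz":[0,0,0.002],"dr":[0,0,0]}]' >/dev/null; python3 st.py
```

```text
7.6667 [ 0.5391 -0.1342  0.1602] foot 0.0722 F [ 0.5391 -0.5642 -1.9845] Ftool [-0.4394  0.6447  1.9846] T [-0.3319 -0.211   0.0172] op 0.23547479424220844
```

```bash
python3 -m jog '[{"grip":1,"xyz":[0,0,0.001],"dr":[0,0,0]},{"grip":1,"xyz":[0,0,0.002],"dr":[0,0,0]},{"grip":1,"xyz":[0,0,0.002],"dr":[0,0,0]}]' >/dev/null; python3 st.py
python3 -m jog '[{"grip":1,"xyz":[0,0,0.001],"dr":[0,0,0]},{"grip":1,"xyz":[0,0,0.002],"dr":[0,0,0]},{"grip":1,"xyz":[0,0,0.002],"dr":[0,0,0]}]' >/dev/null; python3 st.py
```

```text
7.9167 [ 0.5393 -0.1341  0.1586] foot 0.0706 F [ 1.5017 -0.2574  0.2818] Ftool [ 0.0611  1.5226 -0.2811] T [-0.165  -0.2452 -0.0151] op 0.23752845467793718
8.1667 [ 0.5394 -0.1341  0.1566] foot 0.0686 F [ 1.0831 -0.2422  0.5036] Ftool [-0.0112  1.1102 -0.5027] T [-0.0797 -0.2573 -0.018 ] op 0.24132850106663298
```

The plunger is riding on, with the force now going upward. I'll continue to foot height 0.057, just above the highest possible stop.

```bash
python3 -m jog '[{"grip":1,"xyz":[0,0.0003,0.001],"dr":[0,0,0]},{"grip":1,"xyz":[0,0.0003,0.002],"dr":[0,0,0]},{"grip":1,"xyz":[0,0.0003,0.003],"dr":[0,0,0]},{"grip":1,"xyz":[0,0.0003,0.004],"dr":[0,0,0]},{"grip":1,"xyz":[0,0.0003,0.004],"dr":[0,0,0]}]' >/dev/null; python3 st.py
python3 -m jog '[{"grip":1,"xyz":[0,0,0.001],"dr":[0,0,0]},{"grip":1,"xyz":[0,0,0.002],"dr":[0,0,0]},{"grip":1,"xyz":[0,0,0.003],"dr":[0,0,0]},{"grip":1,"xyz":[0,0,0.004],"dr":[0,0,0]},{"grip":1,"xyz":[0,0,0.004],"dr":[0,0,0]}]' >/dev/null; python3 st.py
```

```text
8.5833 [ 0.5396 -0.1342  0.1527] foot 0.0647 F [1.0737 1.2883 2.7097] Ftool [ 1.4843  0.7836 -2.7089] T [ 0.1158 -0.1973  0.0085] op 0.23661380083653835
9.0 [ 0.5394 -0.1341  0.148 ] foot 0.06 F [1.0762 0.8978 2.6612] Ftool [ 1.103   0.8663 -2.6607] T [ 0.0987 -0.3667  0.0385] op 0.2409392008754864
```

Drag is about 5 N, as expected. The torque suggests the foot should lean a touch toward +x. I'll add a tiny turn and from here feel in 1 mm steps.

```bash
python3 -m jog '[{"grip":1,"xyz":[0,0.0002,0.0005],"dr":[-0.004,0,0]},{"grip":1,"xyz":[0,0.0002,0.001],"dr":[-0.004,0,0]},{"grip":1,"xyz":[0,0.0002,0.0015],"dr":[-0.004,0,0]},{"grip":1,"xyz":[0,0.0002,0.002],"dr":[-0.004,0,0]},{"grip":1,"xyz":[0,0.0002,0.002],"dr":[-0.004,0,0]}]' >/dev/null; python3 st.py
python3 -m jog '[{"grip":1,"xyz":[0,0,0.0005],"dr":[0,0,0]},{"grip":1,"xyz":[0,0,0.001],"dr":[0,0,0]},{"grip":1,"xyz":[0,0,0.001],"dr":[0,0,0]}]' >/dev/null; python3 st.py
```

```text
9.4167 [ 0.5394 -0.1342  0.1461] foot 0.0581 F [0.0472 0.5289 3.6839] Ftool [ 0.5278 -0.0509 -3.684 ] T [ 0.1894 -0.17    0.005 ] op 0.23479383964883996
9.6667 [ 0.5394 -0.1342  0.145 ] foot 0.057 F [0.2893 2.2997 2.5909] Ftool [ 2.3099 -0.1868 -2.5912] T [ 0.2054 -0.1685 -0.0082] op 0.24031742372383505
```

```bash
python3 -m jog '[{"grip":1,"xyz":[0,0,0.0005],"dr":[0,0,0]},{"grip":1,"xyz":[0,0,0.001],"dr":[0,0,0]},{"grip":1,"xyz":[0,0,0.001],"dr":[0,0,0]}]' >/dev/null; python3 st.py
```

```text
9.9167 [ 0.5395 -0.1342  0.1441] foot 0.0561 F [0.4646 1.8443 3.869 ] Ftool [ 1.9014  0.0843 -3.8683] T [ 0.2877 -0.1423  0.0013] op 0.23374118898738952
```

```bash
python3 -m jog '[{"grip":1,"xyz":[0,0,0.0005],"dr":[0,0,0]},{"grip":1,"xyz":[0,0,0.001],"dr":[0,0,0]},{"grip":1,"xyz":[0,0,0.001],"dr":[0,0,0]}]' >/dev/null; python3 st.py
```

```text
10.1667 [ 0.5395 -0.1342  0.1431] foot 0.0551 F [0.6454 1.6055 2.6828] Ftool [ 1.7052  0.3069 -2.6815] T [ 0.2923 -0.0973 -0.0143] op 0.23795402857610476
```

Torque is down. I'll chain 1 mm steps, each guarded by a check that stops if Fz rises above 7 N.

```bash
cat > chk.py <<'E'
from h import *
import sys
s=ctrl.get_state(); print(round(s["time"],2),s["eef_pos"],"F",s["contact_force"],"T",s["wrist_torque"])
sys.exit(1 if s["contact_force"][2]>7 or np.hypot(*s["contact_force"][:2])>8 else 0)
E
python3 -m jog '[{"grip":1,"xyz":[0.0002,0.0001,0.0005],"dr":[0,0,0]},{"grip":1,"xyz":[0.0002,0.0001,0.001],"dr":[0,0,0]},{"grip":1,"xyz":[0.0002,0.0001,0.001],"dr":[0,0,0]}]' >/dev/null; python3 chk.py && python3 -m jog '[{"grip":1,"xyz":[0,0,0.0005],"dr":[0,0,0]},{"grip":1,"xyz":[0,0,0.001],"dr":[0,0,0]},{"grip":1,"xyz":[0,0,0.001],"dr":[0,0,0]}]' >/dev/null && python3 chk.py && python3 -m jog '[{"grip":1,"xyz":[0,0,0.0005],"dr":[0,0,0]},{"grip":1,"xyz":[0,0,0.001],"dr":[0,0,0]},{"grip":1,"xyz":[0,0,0.001],"dr":[0,0,0]}]' >/dev/null && python3 chk.py && python3 -m jog '[{"grip":1,"xyz":[0,0,0.0005],"dr":[0,0,0]},{"grip":1,"xyz":[0,0,0.001],"dr":[0,0,0]},{"grip":1,"xyz":[0,0,0.001],"dr":[0,0,0]}]' >/dev/null && python3 chk.py && python3 -m jog '[{"grip":1,"xyz":[0,0,0.0005],"dr":[0,0,0]},{"grip":1,"xyz":[0,0,0.001],"dr":[0,0,0]},{"grip":1,"xyz":[0,0,0.001],"dr":[0,0,0]}]' >/dev/null && python3 chk.py
```

```text
10.42 [ 0.5395 -0.1342  0.1421] F [-0.0568  1.4435  2.7603] T [ 0.2289 -0.0393  0.0381]
10.67 [ 0.5396 -0.1341  0.1411] F [-0.9457  1.1962  3.6164] T [0.1693 0.061  0.0008]
10.92 [ 0.5396 -0.1342  0.1401] F [-0.2849  0.0391  3.8547] T [0.1194 0.0141 0.0231]
11.17 [ 0.5397 -0.1342  0.1392] F [0.9102 1.27   3.8808] T [0.1699 0.108  0.0332]
11.42 [ 0.5396 -0.1342  0.1382] F [-0.8943  0.327   4.1637] T [0.0968 0.1448 0.0553]
```

```bash
python3 -m jog '[{"grip":1,"xyz":[0,-0.0001,0.0005],"dr":[0,0,0]},{"grip":1,"xyz":[0,-0.0001,0.001],"dr":[0,0,0]},{"grip":1,"xyz":[0,-0.0001,0.001],"dr":[0,0,0]}]' >/dev/null; python3 chk.py && python3 -m jog '[{"grip":1,"xyz":[0,0,0.0005],"dr":[0,0,0]},{"grip":1,"xyz":[0,0,0.001],"dr":[0,0,0]},{"grip":1,"xyz":[0,0,0.001],"dr":[0,0,0]}]' >/dev/null && python3 chk.py && python3 -m jog '[{"grip":1,"xyz":[0,0,0.0005],"dr":[0,0,0]},{"grip":1,"xyz":[0,0,0.001],"dr":[0,0,0]},{"grip":1,"xyz":[0,0,0.001],"dr":[0,0,0]}]' >/dev/null && python3 chk.py && python3 -m jog '[{"grip":1,"xyz":[0,0,0.0005],"dr":[0,0,0]},{"grip":1,"xyz":[0,0,0.001],"dr":[0,0,0]},{"grip":1,"xyz":[0,0,0.001],"dr":[0,0,0]}]' >/dev/null && python3 chk.py && python3 -m jog '[{"grip":1,"xyz":[0,0,0.0005],"dr":[0,0,0]},{"grip":1,"xyz":[0,0,0.001],"dr":[0,0,0]},{"grip":1,"xyz":[0,0,0.001],"dr":[0,0,0]}]' >/dev/null && python3 chk.py
```

```text
11.67 [ 0.5396 -0.1341  0.1371] F [0.3334 0.6167 3.8003] T [0.0678 0.1001 0.0302]
11.92 [ 0.5396 -0.1342  0.1362] F [-0.5876  0.083   3.8985] T [0.0534 0.1614 0.0053]
12.17 [ 0.5396 -0.1341  0.1351] F [-0.1689 -0.7296  4.4211] T [ 0.004   0.1057 -0.0044]
12.42 [ 0.5396 -0.1342  0.1343] F [-1.233   0.2494  4.1825] T [-0.0483  0.1608  0.075 ]
12.67 [ 0.5396 -0.1341  0.1332] F [-0.4668  0.4596  3.9316] T [0.0107 0.1534 0.0345]
```

```bash
python3 chk.py && python3 -m jog '[{"grip":1,"xyz":[0,0,0.0005],"dr":[0,0,0]},{"grip":1,"xyz":[0,0,0.001],"dr":[0,0,0]},{"grip":1,"xyz":[0,0,0.001],"dr":[0,0,0]}]' >/dev/null && python3 chk.py && python3 -m jog '[{"grip":1,"xyz":[0,0,0.0005],"dr":[0,0,0]},{"grip":1,"xyz":[0,0,0.001],"dr":[0,0,0]},{"grip":1,"xyz":[0,0,0.001],"dr":[0,0,0]}]' >/dev/null && python3 chk.py && python3 -m jog '[{"grip":1,"xyz":[0,0,0.0005],"dr":[0,0,0]},{"grip":1,"xyz":[0,0,0.001],"dr":[0,0,0]},{"grip":1,"xyz":[0,0,0.001],"dr":[0,0,0]}]' >/dev/null && python3 chk.py && python3 -m jog '[{"grip":1,"xyz":[0,0,0.0005],"dr":[0,0,0]},{"grip":1,"xyz":[0,0,0.001],"dr":[0,0,0]},{"grip":1,"xyz":[0,0,0.001],"dr":[0,0,0]}]' >/dev/null && python3 chk.py
```

```text
12.67 [ 0.5396 -0.1341  0.1332] F [-0.4668  0.4596  3.9316] T [0.0107 0.1534 0.0345]
12.92 [ 0.5396 -0.1341  0.1322] F [-0.5154  0.4593  4.7479] T [-0.0687  0.1009  0.0126]
13.17 [ 0.5396 -0.1341  0.1313] F [ 0.0419 -0.5095  4.4323] T [-0.0439  0.1055 -0.0539]
13.42 [ 0.5396 -0.1341  0.1302] F [ 0.1637 -0.4528  3.7931] T [-0.071   0.1632 -0.0315]
13.67 [ 0.5396 -0.1341  0.1293] F [-0.7197  1.3883  4.0311] T [-0.0872  0.2033  0.0345]
```

Foot is now at about 0.041 and still sliding freely.

```bash
python3 -m jog '[{"grip":1,"xyz":[0,-0.0001,0.0005],"dr":[0,0,0]},{"grip":1,"xyz":[0,-0.0001,0.001],"dr":[0,0,0]},{"grip":1,"xyz":[0,-0.0001,0.001],"dr":[0,0,0]}]' >/dev/null; python3 chk.py && python3 -m jog '[{"grip":1,"xyz":[0,0,0.0005],"dr":[0,0,0]},{"grip":1,"xyz":[0,0,0.001],"dr":[0,0,0]},{"grip":1,"xyz":[0,0,0.001],"dr":[0,0,0]}]' >/dev/null && python3 chk.py && python3 -m jog '[{"grip":1,"xyz":[0,0,0.0005],"dr":[0,0,0]},{"grip":1,"xyz":[0,0,0.001],"dr":[0,0,0]},{"grip":1,"xyz":[0,0,0.001],"dr":[0,0,0]}]' >/dev/null && python3 chk.py && python3 -m jog '[{"grip":1,"xyz":[0,0,0.0005],"dr":[0,0,0]},{"grip":1,"xyz":[0,0,0.001],"dr":[0,0,0]},{"grip":1,"xyz":[0,0,0.001],"dr":[0,0,0]}]' >/dev/null && python3 chk.py && python3 -m jog '[{"grip":1,"xyz":[0,0,0.0005],"dr":[0,0,0]},{"grip":1,"xyz":[0,0,0.001],"dr":[0,0,0]},{"grip":1,"xyz":[0,0,0.001],"dr":[0,0,0]}]' >/dev/null && python3 chk.py && python3 -m jog '[{"grip":1,"xyz":[0,0,0.0005],"dr":[0,0,0]},{"grip":1,"xyz":[0,0,0.001],"dr":[0,0,0]},{"grip":1,"xyz":[0,0,0.001],"dr":[0,0,0]}]' >/dev/null && python3 chk.py && python3 -m jog '[{"grip":1,"xyz":[0,0,0.0005],"dr":[0,0,0]},{"grip":1,"xyz":[0,0,0.001],"dr":[0,0,0]},{"grip":1,"xyz":[0,0,0.001],"dr":[0,0,0]}]' >/dev/null && python3 chk.py
```

```text
13.92 [ 0.5396 -0.1341  0.1282] F [ 0.3922 -0.2221  3.6761] T [-0.0513  0.1355  0.028 ]
14.17 [ 0.5396 -0.1341  0.1273] F [-0.4287  0.3246  4.6736] T [-0.0727  0.2034 -0.0034]
14.42 [ 0.5396 -0.1341  0.1263] F [-0.2415  0.0572  3.6096] T [-0.107   0.132   0.0026]
14.67 [ 0.5396 -0.1341  0.1253] F [-1.2114  0.14    4.2402] T [-0.0861  0.2177  0.0005]
14.92 [ 0.5396 -0.1341  0.1243] F [-0.7332 -0.3229  4.6214] T [-0.1164  0.1819 -0.0131]
15.17 [ 0.5396 -0.1341  0.1232] F [-0.8044 -0.3737  3.7868] T [-0.1064  0.2232  0.0271]
15.42 [ 0.5396 -0.1341  0.1223] F [-0.8392 -0.1934  4.1814] T [-0.074   0.1938  0.016 ]
```

```bash
python3 -m jog '[{"grip":1,"xyz":[0,-0.0001,0.0005],"dr":[0,0,0]},{"grip":1,"xyz":[0,-0.0001,0.001],"dr":[0,0,0]},{"grip":1,"xyz":[0,-0.0001,0.001],"dr":[0,0,0]}]' >/dev/null; python3 chk.py && python3 -m jog '[{"grip":1,"xyz":[0,0,0.0005],"dr":[0,0,0]},{"grip":1,"xyz":[0,0,0.001],"dr":[0,0,0]},{"grip":1,"xyz":[0,0,0.001],"dr":[0,0,0]}]' >/dev/null && python3 chk.py && python3 -m jog '[{"grip":1,"xyz":[0,0,0.0005],"dr":[0,0,0]},{"grip":1,"xyz":[0,0,0.001],"dr":[0,0,0]},{"grip":1,"xyz":[0,0,0.001],"dr":[0,0,0]}]' >/dev/null && python3 chk.py && python3 -m jog '[{"grip":1,"xyz":[0,0,0.0005],"dr":[0,0,0]},{"grip":1,"xyz":[0,0,0.001],"dr":[0,0,0]},{"grip":1,"xyz":[0,0,0.001],"dr":[0,0,0]}]' >/dev/null && python3 chk.py && python3 -m jog '[{"grip":1,"xyz":[0,0,0.0005],"dr":[0,0,0]},{"grip":1,"xyz":[0,0,0.001],"dr":[0,0,0]},{"grip":1,"xyz":[0,0,0.001],"dr":[0,0,0]}]' >/dev/null && python3 chk.py && python3 -m jog '[{"grip":1,"xyz":[0,0,0.0005],"dr":[0,0,0]},{"grip":1,"xyz":[0,0,0.001],"dr":[0,0,0]},{"grip":1,"xyz":[0,0,0.001],"dr":[0,0,0]}]' >/dev/null && python3 chk.py && python3 -m jog '[{"grip":1,"xyz":[0,0,0.0005],"dr":[0,0,0]},{"grip":1,"xyz":[0,0,0.001],"dr":[0,0,0]},{"grip":1,"xyz":[0,0,0.001],"dr":[0,0,0]}]' >/dev/null && python3 chk.py
```

```text
15.67 [ 0.5395 -0.1341  0.1212] F [-0.6087 -0.3289  3.5504] T [-0.1315  0.1585 -0.0276]
15.92 [ 0.5395 -0.1341  0.1203] F [-0.7087  0.6166  4.4721] T [-0.1251  0.2283 -0.0155]
16.17 [ 0.5395 -0.1341  0.1192] F [-1.0525 -1.0066  4.7462] T [-0.1038  0.1777  0.0113]
16.42 [ 0.5395 -0.1341  0.1183] F [-0.3681  0.528   4.3185] T [-0.1148  0.2412 -0.044 ]
16.67 [ 0.5395 -0.134   0.1172] F [-0.4559  0.5426  3.804 ] T [-0.1322  0.196   0.0189]
16.92 [ 0.5395 -0.1341  0.1163] F [-1.1899 -0.1019  4.4752] T [-0.0966  0.1877  0.007 ]
17.17 [ 0.5395 -0.1341  0.1153] F [-1.4971 -0.7957  3.8186] T [-0.1978  0.1967  0.0546]
```

```bash
python3 -m jog '[{"grip":1,"xyz":[0,0,0.0005],"dr":[0,0,0]},{"grip":1,"xyz":[0,0,0.001],"dr":[0,0,0]},{"grip":1,"xyz":[0,0,0.001],"dr":[0,0,0]}]' >/dev/null; python3 chk.py && python3 -m jog '[{"grip":1,"xyz":[0,0,0.0005],"dr":[0,0,0]},{"grip":1,"xyz":[0,0,0.001],"dr":[0,0,0]},{"grip":1,"xyz":[0,0,0.001],"dr":[0,0,0]}]' >/dev/null && python3 chk.py && python3 -m jog '[{"grip":1,"xyz":[0,0,0.0005],"dr":[0,0,0]},{"grip":1,"xyz":[0,0,0.001],"dr":[0,0,0]},{"grip":1,"xyz":[0,0,0.001],"dr":[0,0,0]}]' >/dev/null && python3 chk.py
python3 - <<'E'
from h import *
import cv2
for n in("scene","wrist"):
  im=ctrl.read_camera(n); cv2.imwrite(f"pics/{n}7.png",im[:,:,::-1])
a=cv2.imread("pics/scene7.png")[180:270,270:360]; b=cv2.imread("pics/wrist7.png")[200:350,245:395]; b=cv2.resize(b,(396,396),interpolation=cv2.INTER_CUBIC)
cv2.imwrite("pics/c7.png",np.hstack([cv2.resize(a,(396,396),interpolation=cv2.INTER_CUBIC),b]))
E
```

```text
17.42 [ 0.5395 -0.1341  0.1143] F [-1.307  -0.2903  3.6762] T [-0.117   0.1904  0.0278]
17.67 [ 0.5395 -0.1341  0.1132] F [-2.2674 -0.7814  3.6555] T [-0.1492  0.1928  0.0342]
17.92 [ 0.5395 -0.134   0.1123] F [-0.3035  1.1886  4.8199] T [-0.1003  0.2488  0.0085]
```

View pics/c7.png

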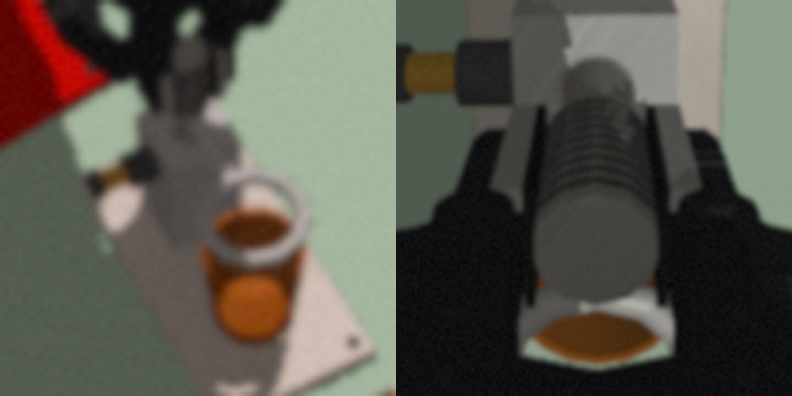

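The post has gone down with the hand and the ring sits centred just above the jar. The stop must be within the last 1–2 mm, so I switch to 0.5 mm steps.

```bash
python3 -m jog '[{"grip":1,"xyz":[0,0,0.0005],"dr":[0,0,0]},{"grip":1,"xyz":[0,0,0.0005],"dr":[0,0,0]}]' >/dev/null; python3 chk.py && python3 -m jog '[{"grip":1,"xyz":[0,0,0.0005],"dr":[0,0,0]},{"grip":1,"xyz":[0,0,0.0005],"dr":[0,0,0]}]' >/dev/null; python3 chk.py && python3 -m jog '[{"grip":1,"xyz":[0,0,0.0005],"dr":[0,0,0]},{"grip":1,"xyz":[0,0,0.0005],"dr":[0,0,0]}]' >/dev/null; python3 chk.py && python3 -m jog '[{"grip":1,"xyz":[0,0,0.0005],"dr":[0,0,0]},{"grip":1,"xyz":[0,0,0.0005],"dr":[0,0,0]}]' >/dev/null; python3 chk.py && python3 -m jog '[{"grip":1,"xyz":[0,0,0.0005],"dr":[0,0,0]},{"grip":1,"xyz":[0,0,0.0005],"dr":[0,0,0]}]' >/dev/null; python3 chk.py
```

```text
18.18 [ 0.5395 -0.134   0.1117] F [-0.9537  0.1039  4.3173] T [-0.1426  0.2051 -0.0042]
18.35 [ 0.5395 -0.1341  0.1113] F [-0.8287  0.5567  5.1051] T [-0.135   0.2227 -0.0281]
18.52 [ 0.5395 -0.134   0.1111] F [-1.2717  0.0776  5.629 ] T [-0.0794  0.3486  0.0149]
18.68 [ 0.5396 -0.1341  0.1111] F [-3.1141  0.8919  7.6926] T [ 0.0147  0.5337 -0.0197]
18.68 [ 0.5396 -0.1341  0.1111] F [-3.1141  0.8919  7.6926] T [ 0.0147  0.5337 -0.0197]
```

The force rises with no more travel, at foot about 0.023 m, which is the deep end of the range. I'll push in small steps to about 10 N over the drag.

```bash
python3 -m jog '[{"grip":1,"xyz":[0,0,0.0005],"dr":[0,0,0]},{"grip":1,"xyz":[0,0,0.0005],"dr":[0,0,0]},{"grip":1,"xyz":[0,0,0.0005],"dr":[0,0,0]}]' >/dev/null; python3 chk.py
```

```text
18.93 [ 0.5396 -0.1341  0.111 ] F [-4.8342  1.1953 10.4401] T [0.1105 0.7231 0.0158]
```

```bash
python3 -m jog '[{"grip":1,"xyz":[0,0,0.0005],"dr":[0,0,0]},{"grip":1,"xyz":[0,0,0.0005],"dr":[0,0,0]},{"grip":1,"xyz":[0,0,0.0005],"dr":[0,0,0]}]' >/dev/null; python3 chk.py
```

```text
19.18 [ 0.5396 -0.1341  0.111 ] F [-4.3947  1.1482 11.4491] T [0.1502 0.8832 0.0314]
```

A side force is building, so I ease sideways (tool -y) to rule out binding.

```bash
python3 -m jog '[{"grip":1,"xyz":[0,-0.0003,0],"dr":[0.002,0,0]},{"grip":1,"xyz":[0,-0.0006,0],"dr":[0.004,0,0]},{"grip":1,"xyz":[0,-0.0006,0],"dr":[0.004,0,0]}]' >/dev/null; python3 chk.py;  python3 -m jog '[{"grip":1,"xyz":[0,0,0.0003],"dr":[0,0,0]},{"grip":1,"xyz":[0,0,0.0003],"dr":[0,0,0]}]' >/dev/null; python3 chk.py
```

```text
19.43 [ 0.5396 -0.1341  0.111 ] F [-3.9936  0.8961 10.4654] T [0.171  0.5171 0.0561]
19.6 [ 0.5396 -0.1341  0.111 ] F [-3.9351  2.011  12.8736] T [ 0.1639  0.6442 -0.0203]
```

It doesn't sink further, so this is the stop. One last tiny push, then release.

```bash
python3 -m jog '[{"grip":1,"xyz":[0,-0.0002,0.0003],"dr":[0,0,0]},{"grip":1,"xyz":[0,-0.0002,0.0003],"dr":[0,0,0]},{"grip":1,"xyz":[0,-0.0002,0.0003],"dr":[0,0,0]}]' >/dev/null; python3 chk.py
```

```text
19.85 [ 0.5396 -0.1341  0.111 ] F [-4.0297  0.8947 13.3242] T [ 0.2127  0.6035 -0.0211]
```

```bash
python3 -m jog '[{"grip":0.7,"xyz":[0,0,0],"dr":[0,0,0]},{"grip":0.6,"xyz":[0,0,0],"dr":[0,0,0]},{"grip":0.4,"xyz":[0,0,0],"dr":[0,0,0]},{"grip":0.2,"xyz":[0,0,0],"dr":[0,0,0]},{"grip":0.1,"xyz":[0,0,0],"dr":[0,0,0]},{"grip":0.1,"xyz":[0,0,0],"dr":[0,0,0]},{"grip":0.1,"xyz":[0,0,0],"dr":[0,0,0]},{"grip":0.1,"xyz":[0,0,0],"dr":[0,0,0]}]' 20
python3 - <<'E'
from h import *
import cv2
s=ctrl.get_state(); print(s["eef_pos"],s["contact_force"],s["opening"])
im=ctrl.read_camera("wrist"); cv2.imwrite("pics/w8.png",im[:,:,::-1])
E
```

```text
time: 20.52
eef_pos: [0.5387, -0.1339, 0.1086]
tcp_rot: [0.777, 0.629, -0.0, -0.0]
contact_force: [1.3, 0.1, -0.3]
opening: 0.898
[ 0.5387 -0.1339  0.1086] [ 1.3107  0.0935 -0.3172] 0.8982705525728671
```

View pics/w8.png

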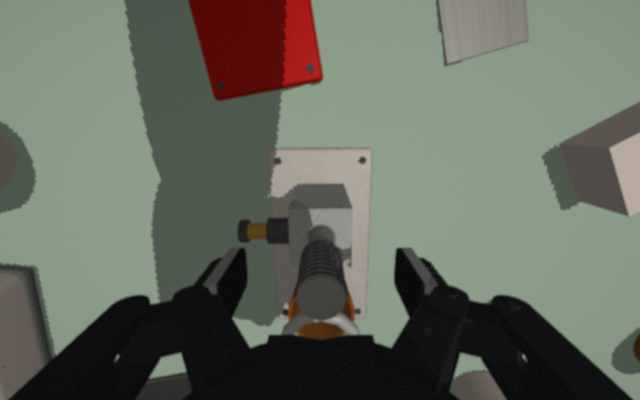

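The fingers are clear on both sides of the post at (320,285). Retract straight up, then back toward the robot and to the left so the cameras can see.

```bash
python3 -m jog '[{"grip":0.1,"xyz":[0,0,-0.01],"dr":[0,0,0]},{"grip":0.1,"xyz":[0,0,-0.03],"dr":[0,0,0]},{"grip":0.1,"xyz":[0,0,-0.06],"dr":[0,0,0]},{"grip":0.1,"xyz":[0,0,-0.09],"dr":[0,0,0]},{"grip":0.1,"xyz":[0,0,-0.12],"dr":[0,0,0]},{"grip":0.1,"xyz":[0.03,0,-0.14],"dr":[0,0,0]},{"grip":0.1,"xyz":[0.06,0,-0.14],"dr":[0,0,0]},{"grip":0.1,"xyz":[0.09,0,-0.14],"dr":[0,0,0]},{"grip":0.1,"xyz":[0.12,0,-0.14],"dr":[0,0,0]},{"grip":0.1,"xyz":[0.15,0,-0.14],"dr":[0,0,0]},{"grip":0.1,"xyz":[0.18,0,-0.14],"dr":[0,0,0]},{"grip":0.1,"xyz":[0.2,0,-0.14],"dr":[0,0,0]}]'
python3 - <<'E'
from h import *
import cv2
for n in("top","scene"):
  im=ctrl.read_camera(n); cv2.imwrite(f"pics/{n}9.png",im[:,:,::-1])
a=cv2.imread("pics/scene9.png")[180:280,270:370]; b=cv2.imread("pics/top9.png")[150:250,285:385]
cv2.imwrite("pics/c9.png",cv2.resize(np.hstack([a,b]),None,fx=4,fy=4,interpolation=cv2.INTER_CUBIC))
E
```

```text
time: 21.57
eef_pos: [0.5806, 0.0642, 0.2498]
tcp_rot: [0.777, 0.63, 0.001, 0.0]
contact_force: [-0.2, 0.2, 0.3]
opening: 0.9
```

View pics/c9.png

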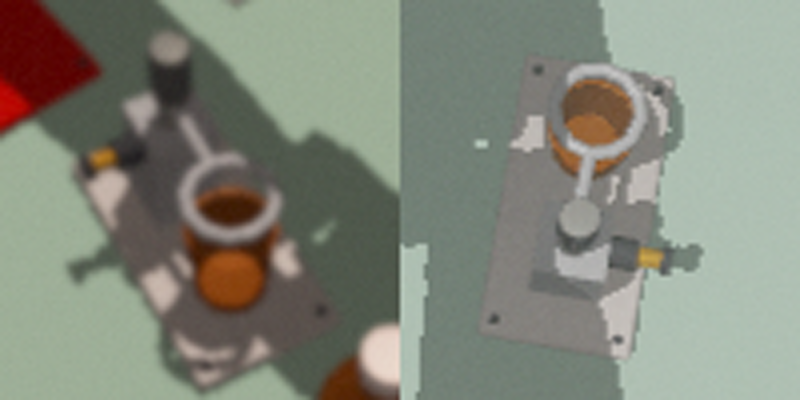

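View pics/top9.png

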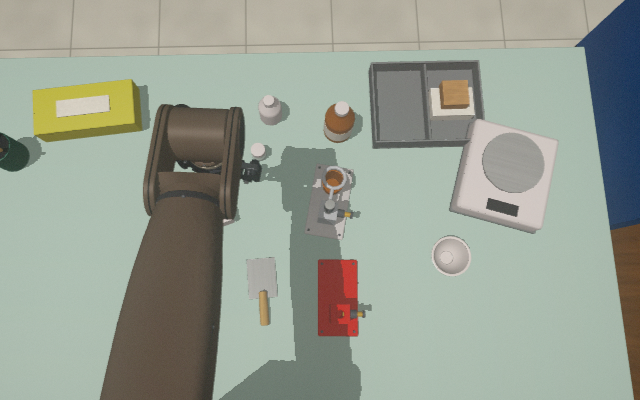

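Run:
```python
from h import *
p,e=tri((330,204.3),(312.3,190.8)); r,e2=tri((334.3,176.8),(327.5,229.3)); print(p,e,r,e2)
pt=plane("top",(330,204.3),.148);rt=plane("top",(334.3,176.8),.098+.004);print(pt,rt,(rt-pt)[:2],np.degrees(np.arctan2(*(rt-pt)[1::-1])))
import cv2
for f in("top0","top9"):
    h=cv2.cvtColor(cv2.imread(f"pics/{f}.png"),cv2.COLOR_BGR2HSV)
    m=cv2.inRange(h,(3,110,30),(20,255,255)); m[:,:315]=0;m[:,348:]=0;m[:165]=0;m[200:]=0
    ys,xs=np.nonzero(m);print(f,len(xs),xs.min(),xs.max(),ys.min(),ys.max())
```

```text
[ 0.5399 -0.1344  0.1474] 0.001406054148844119 [ 0.6093 -0.1498  0.0974] 7.96397682320406e-05
[ 0.5394 -0.135   0.148 ] [ 0.6081 -0.1495  0.102 ] [ 0.0687 -0.0145] -11.91629144826443
top0 348 322 344 170 193
top9 250 322 342 170 193
```

In plan everything fits: the post is over the bore, the ring direction is -11.9° against the jar's -12.2°, the arm is 70.2 mm long, and the jar blob is unchanged. Height from the cameras is only good to 2–3 mm. So I'll check that the post didn't creep up on release by touching its top lightly with shut fingers, where contact is expected at TCP z of about 0.148.

```bash
python3 -m jog '[{"grip":0.5,"xyz":[-0.03,0,0],"dr":[0,0,0]},{"grip":1,"xyz":[-0.06,0,0],"dr":[0,0,0]},{"grip":1,"xyz":[-0.09,0,0],"dr":[0,0,0]},{"grip":1,"xyz":[-0.12,0,0],"dr":[0,0,0]},{"grip":1,"xyz":[-0.15,0,0],"dr":[0,0,0]},{"grip":1,"xyz":[-0.18,0.001,0],"dr":[0,0,0]},{"grip":1,"xyz":[-0.2,0.001,0.02],"dr":[0,0,0]},{"grip":1,"xyz":[-0.2,0.001,0.045],"dr":[0,0,0]},{"grip":1,"xyz":[-0.2,0.001,0.07],"dr":[0,0,0]},{"grip":1,"xyz":[-0.2,0.001,0.085],"dr":[0,0,0]},{"grip":1,"xyz":[-0.2,0.001,0.092],"dr":[0,0,0]},{"grip":1,"xyz":[-0.2,0.001,0.092],"dr":[0,0,0]}]' 40; python3 chk.py
```

```text
time: 22.67
eef_pos: [0.5383, -0.1344, 0.1551]
tcp_rot: [0.778, 0.629, -0.001, -0.002]
contact_force: [0.1, 0.6, -0.0]
opening: 0.005
22.67 [ 0.5383 -0.1344  0.1551] F [ 0.0598  0.601  -0.02  ] T [ 0.021  -0.0082 -0.0025]
```

```bash
python3 -m jog '[{"grip":1,"xyz":[0,0.001,0.001],"dr":[0,0,0]},{"grip":1,"xyz":[0,0.001,0.002],"dr":[0,0,0]},{"grip":1,"xyz":[0,0.001,0.002],"dr":[0,0,0]}]' >/dev/null; python3 chk.py; python3 -m jog '[{"grip":1,"xyz":[0,0,0.001],"dr":[0,0,0]},{"grip":1,"xyz":[0,0,0.001],"dr":[0,0,0]}]' >/dev/null; python3 chk.py
for i in 1; do :; done
python3 -m jog '[{"grip":1,"xyz":[0,0,0.001],"dr":[0,0,0]},{"grip":1,"xyz":[0,0,0.001],"dr":[0,0,0]}]' >/dev/null; python3 chk.py && python3 -m jog '[{"grip":1,"xyz":[0,0,0.0005],"dr":[0,0,0]},{"grip":1,"xyz":[0,0,0.0005],"dr":[0,0,0]}]' >/dev/null && python3 chk.py && python3 -m jog '[{"grip":1,"xyz":[0,0,0.0005],"dr":[0,0,0]},{"grip":1,"xyz":[0,0,0.0005],"dr":[0,0,0]}]' >/dev/null && python3 chk.py
```

```text
22.92 [ 0.5417 -0.1347  0.1564] F [0.1587 0.3222 0.4125] T [-0.0275 -0.0497 -0.0278]
23.08 [ 0.5411 -0.1344  0.1545] F [ 0.0561 -0.0142  0.7205] T [ 0.0173 -0.0115  0.0029]
23.25 [ 0.5407 -0.1342  0.1528] F [ 0.4292  0.0593 -0.1769] T [ 0.0014 -0.0478 -0.009 ]
23.42 [ 0.5407 -0.1343  0.1522] F [-0.1549 -0.6527  0.3066] T [-0.004   0.0028  0.0186]
23.58 [ 0.5407 -0.1343  0.1516] F [ 0.1873 -0.2864  0.4775] T [ 0.0078  0.0155 -0.0041]
```

```bash
python3 -m jog '[{"grip":1,"xyz":[0,-0.001,0.001],"dr":[0,0,0]},{"grip":1,"xyz":[0,-0.001,0.001],"dr":[0,0,0]}]' >/dev/null; python3 chk.py && python3 -m jog '[{"grip":1,"xyz":[0,0,0.0007],"dr":[0,0,0]},{"grip":1,"xyz":[0,0,0.0007],"dr":[0,0,0]}]' >/dev/null && python3 chk.py && python3 -m jog '[{"grip":1,"xyz":[0,0,0.0005],"dr":[0,0,0]},{"grip":1,"xyz":[0,0,0.0005],"dr":[0,0,0]}]' >/dev/null && python3 chk.py && python3 -m jog '[{"grip":1,"xyz":[0,0,0.0005],"dr":[0,0,0]},{"grip":1,"xyz":[0,0,0.0005],"dr":[0,0,0]}]' >/dev/null && python3 chk.py && python3 -m jog '[{"grip":1,"xyz":[0,0,0.0005],"dr":[0,0,0]},{"grip":1,"xyz":[0,0,0.0005],"dr":[0,0,0]}]' >/dev/null && python3 chk.py
```

```text
23.75 [ 0.5395 -0.134   0.1505] F [1.2435 0.6992 0.129 ] T [0.0007 0.0023 0.0645]
23.92 [ 0.5397 -0.1341  0.1499] F [ 0.1643 -0.1766 -0.0089] T [-0.0697  0.0297 -0.0154]
24.08 [ 0.5397 -0.1341  0.1494] F [ 0.166  -0.8399  0.2405] T [ 0.0151  0.0218 -0.0134]
24.25 [ 0.5397 -0.1341  0.1489] F [-0.1376  0.4256  0.2341] T [-0.0333 -0.0173  0.016 ]
24.42 [ 0.5397 -0.1341  0.1484] F [ 0.2211 -0.2636  0.059 ] T [ 0.0698  0.0208 -0.0129]
```

```bash
python3 -m jog '[{"grip":1,"xyz":[0,0,0.0004],"dr":[0,0,0]},{"grip":1,"xyz":[0,0,0.0004],"dr":[0,0,0]}]' >/dev/null; python3 chk.py && python3 -m jog '[{"grip":1,"xyz":[0,0,0.0004],"dr":[0,0,0]},{"grip":1,"xyz":[0,0,0.0004],"dr":[0,0,0]}]' >/dev/null && python3 chk.py && python3 -m jog '[{"grip":1,"xyz":[0,0,0.0004],"dr":[0,0,0]},{"grip":1,"xyz":[0,0,0.0004],"dr":[0,0,0]}]' >/dev/null && python3 chk.py && python3 -m jog '[{"grip":1,"xyz":[0,0,0.0004],"dr":[0,0,0]},{"grip":1,"xyz":[0,0,0.0004],"dr":[0,0,0]}]' >/dev/null && python3 chk.py&& python3 -m jog '[{"grip":1,"xyz":[0,0,0.0004],"dr":[0,0,0]},{"grip":1,"xyz":[0,0,0.0004],"dr":[0,0,0]}]' >/dev/null && python3 chk.py
```

```text
24.58 [ 0.5398 -0.1341  0.1482] F [-0.2643  0.2558  0.1214] T [-0.0173  0.001  -0.0192]
24.75 [ 0.5399 -0.1342  0.1481] F [-0.8772 -0.1115  1.8727] T [ 0.0267  0.2106 -0.0023]
24.92 [ 0.5399 -0.1342  0.1481] F [-1.4315  1.1434  5.028 ] T [ 0.1269  0.3477 -0.0514]
25.08 [ 0.54   -0.1342  0.1481] F [-1.8191  0.3737  7.84  ] T [0.1299 0.4947 0.0018]
```

Contact comes at z = 0.1481, exactly as predicted, and it doesn't yield at 8 N. I'll push a little further to about 12 N, which clearly exceeds the drag.

```bash
python3 -m jog '[{"grip":1,"xyz":[0,-0.0002,0.0004],"dr":[0,0,0]},{"grip":1,"xyz":[0,-0.0002,0.0004],"dr":[0,0,0]}]' >/dev/null; python3 chk.py;  python3 -m jog '[{"grip":1,"xyz":[0,0,0.0004],"dr":[0,0,0]},{"grip":1,"xyz":[0,0,0.0004],"dr":[0,0,0]}]' >/dev/null; python3 chk.py
```

```text
25.25 [ 0.54   -0.1343  0.1481] F [-2.8589  1.3573  7.2941] T [0.1318 0.5354 0.0244]
25.42 [ 0.54   -0.1343  0.1481] F [-3.1187  1.5602  8.668 ] T [ 0.1612  0.6816 -0.0099]
```

```bash
python3 -m jog '[{"grip":1,"xyz":[0,0,0.0006],"dr":[0,0,0]},{"grip":1,"xyz":[0,0,0.0006],"dr":[0,0,0]}]' >/dev/null; python3 chk.py; python3 -m jog '[{"grip":1,"xyz":[0,0,0.0005],"dr":[0,0,0]},{"grip":1,"xyz":[0,0,0.0005],"dr":[0,0,0]}]' >/dev/null; python3 chk.py
```

```text
25.58 [ 0.5401 -0.1343  0.1481] F [-4.1318  2.1909 11.1799] T [0.3556 0.836  0.0022]
25.75 [ 0.5401 -0.1344  0.148 ] F [-5.4778  1.8689 12.867 ] T [ 0.3013  0.8924 -0.0097]
```

Firmly seated: no travel at 12.9 N. Retracting for the final look.

```bash
python3 -m jog '[{"grip":1,"xyz":[0,0,-0.005],"dr":[0,0,0]},{"grip":1,"xyz":[0,0,-0.03],"dr":[0,0,0]},{"grip":1,"xyz":[0,0,-0.06],"dr":[0,0,0]},{"grip":1,"xyz":[0,0,-0.09],"dr":[0,0,0]},{"grip":1,"xyz":[0.03,0,-0.11],"dr":[0,0,0]},{"grip":1,"xyz":[0.06,0,-0.11],"dr":[0,0,0]},{"grip":1,"xyz":[0.09,0,-0.11],"dr":[0,0,0]},{"grip":1,"xyz":[0.12,0,-0.11],"dr":[0,0,0]},{"grip":1,"xyz":[0.15,0,-0.11],"dr":[0,0,0]},{"grip":1,"xyz":[0.18,0,-0.11],"dr":[0,0,0]},{"grip":1,"xyz":[0.18,0,-0.11],"dr":[0,0,0]}]'
python3 - <<'E'
from h import *
import cv2
for n in("top","scene"):
  im=ctrl.read_camera(n); cv2.imwrite(f"pics/{n}10.png",im[:,:,::-1])
a=cv2.imread("pics/scene10.png"); b=cv2.imread("pics/top10.png")[150:250,285:385]
cv2.imwrite("pics/c10.png",np.hstack([a[100:300,230:430],cv2.resize(b,(200,200))]).repeat(2,0).repeat(2,1))
E
```

```text
time: 26.67
eef_pos: [0.5773, 0.0463, 0.2542]
tcp_rot: [0.776, 0.631, 0.001, -0.001]
contact_force: [-0.8, -0.3, 0.1]
opening: -0.002
```

View pics/c10.png

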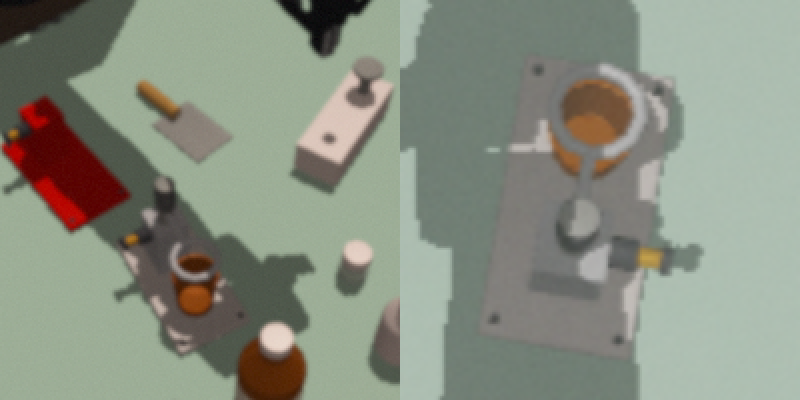

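The post stands upright in the holder with its ring over the jar: post top at top px (330,204), ring at (334,177). The disc post is still in the block, and everything else is in place. Handing in.

```bash
python3 -c "
from plant import ctrl
print(ctrl.sign_off())"
```

```text
the job is handed in; nothing more can be done
None
```

The ring post is out of the storage block and standing in the white stand's holder, past the spring plunger and down on the hidden stop. I let go and handed the job in at about 27 s of the 56 s allowed.

**Seating:** The stop stopped the post with its foot about 23 mm above the bench, roughly 62 mm below the mouth, the deep end of the given range. I pushed to about 9 N above the sliding drag. After letting go, I touched the post's top with shut fingers. It met them at 148.1 mm, as the seated depth predicts, and moved about 0.1 mm at most under 12.9 N.

**Position:** After release, the post measured over the bore within about 1 mm. The ring pointed at -11.9° and the jar lies at -12.2°. Ring and jar centres came out 2–3 mm apart in plan. In the last pictures the post was upright, the jar and disc post looked unmoved, and nothing else in view had shifted.

**What disagreed:**
- The cameras differed from one another by 2–4 mm, and heights read about 3 mm low. I therefore took the seated depth from touch; the release check by picture alone could not have settled it.
- A side force of about 4–5 N built up during the final press. Easing sideways let the post go no deeper, so I took it to be resting on the stop, not binding.

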